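# Sort the kiln furniture

### The arm

A 6-joint arm with a two-finger parallel gripper is mounted at the origin on the work surface. World frame = base frame: x ahead of the robot, y to its left, z up, the work surface at z = 0. Lengths are in m, angles in degrees, forces in N, time in s.
With the tool pointing down it reaches from about 0.25 to 0.85 m from the base axis. Payload 12.5 kg.
Tool frame: the origin (TCP) lies between the finger pads; the fingertips stand 14 mm ahead of it and the grasp point (between the pads) lies 5 mm behind it; z points along the fingers, y is the line along which they close (so a half turn about z gives the same grasp; the last joint's range is limited). The gripper opens to 93 mm and grips with 3 to 60 N. Pads are 15 mm wide; open, the fingers measure 128 mm over their backs; the gripper's body (75 mm by 188 mm) begins 65 mm behind the grasp point.
Start: joints at [-79.16, 20.094, 94.641, -0, 65.266, -4.847], TCP at [0.149, -0.529, 0.233] pointing down, gripper open.
Joint ranges: [-157.81, 157.81], [-45, 120.19], [0.68, 151.7], [-89.99, 269.99], [4.06, 180], [-164.3, 164.3]. Speed limits (degrees/s): [127.2, 127.2, 159.86, 180, 180, 180].

### API

Orientations are given as a 3x3 rotation matrix whose columns are the frame's x, y, z axes.
In Python, from station import r gives the robot as it stands. The module is installed in compiled form; this text tells all that it offers.
- The arm moves only by the shell command python3 -m inch 'ROWS' [FORCE]. ROWS is JSON, a list of rows, each an object of numbers: "dx", "dy", "dz": the shift along the tool's x, y, z in mm; "wx", "wy", "wz": the turn, a rotation vector about the tool's x, y, z in degrees; "grip": the closure, from -1 (fully open) to 1 (shut). A call has 1 to 20 rows; each row is the pose to reach, as a shift and turn from the pose commanded when the call began, along the tool's axes at that moment; what a row does not reach only later rows make up. A row lasts 1/12 s, in which the tool goes at most 41.7 mm and 7.16 degrees, less where a joint would pass 70% of its speed; a pose out of reach is approached as far as the arm can. A call with a gripper value outside its range is refused whole. The fingers move at their own pace and stop on an object; FORCE is the grip in N (left out, the last holds). Time passes only in rows, so rows that repeat a pose let the fingers close. It gives the time, the measured TCP pose, the force, the opening and the grip force at its end, in the units of the state.
- r.sense(): the state, without advancing time (a new reading comes with each control period).
- r.get_image(name): name is "side" or "top" or "wrist"; returns a dict with "frame" (384x512x3 uint8, red, green, blue), "K" (3x3 intrinsics, pixels), "k1" (the pictures are not rectified: a ray, as slopes to the right and down, at radius r is drawn at 1 + k1 r^2 times it, then the intrinsics apply), "R" (3x3) and "t" (3): a world point X has camera coordinates R X + t; the wrist camera has in their place "T_tool_cam" (4x4, takes a point from camera to tool coordinates, whose origin is the TCP and whose axes are the flange's). Camera axes: x right, y down, z forward; pixel columns grow to the right and rows downward; lengths in m; the calibration is good to about 2 mm. A picture is of the moment at which its call begins: read the wrist's pose just before it. There is no depth.
- r.finish_job(): hands the job in; it is judged then, once.
The state is a dict: "clock": time; "joint_positions": joint angles; "joint_vel": joint speeds; "tau": joint torques, N m; "tool_pos": TCP position; "tool_rot": TCP orientation; "contact_force": force on the tool from outside, world axes, zero at the start; "moment": the same for the moment, N m; "grip_width": finger opening in m; "grip_force": force on a finger pad.
Only numpy, scipy, OpenCV 4.12 (cv2) and the standard library are available. Lean on these libraries where they do the work, as an engineer would, in place of code of your own. Each camera call takes 0.05 s, during which the arm holds its last target. There are 200 camera calls.

### The job

Put the loose kiln furniture away by kind: the two round posts into the wooden tray with the divider, one standing in each bay; the two square posts, also standing, into the wooden tray without a divider; and the three-armed stilt, feet down, into the round dish. Set the pieces down on the floor of their tray or dish rather than dropping them, let go of them all, and do not disturb the glaze bottle or the mug.

Things in the scene. Friction and masses are not known exactly. Their poses are not given: they have to be found in the camera images.
- round_a_center (a point): First round kiln post: an upright buff ceramic cylinder, 36 mm diameter, 70 mm tall, about 0.12 kg, standing on its flat end, with a small dark hole drawn in its top. This point is its centre, 35 mm above its underside; z is its long axis, yaw has no meaning. The two round posts are interchangeable.
- round_b_center (a point): Second round kiln post: an upright buff ceramic cylinder, 36 mm diameter, 70 mm tall, about 0.12 kg, standing on its flat end, with a small dark hole drawn in its top. This point is its centre, 35 mm above its underside; z is its long axis, yaw has no meaning. The two round posts are interchangeable.
- square_a_center (a point): First square kiln post: an upright buff ceramic block, 40 x 40 mm, 55 mm tall, about 0.15 kg, with a small dark hole drawn in its top. This point is its centre, 27.5 mm above its underside; x and y are normal to its side faces, z is up. The two square posts are interchangeable.
- square_b_center (a point): Second square kiln post: an upright buff ceramic block, 40 x 40 mm, 55 mm tall, about 0.15 kg, with a small dark hole drawn in its top. This point is its centre, 27.5 mm above its underside; x and y are normal to its side faces, z is up. The two square posts are interchangeable.
- stilt_center (a point): Three-armed buff ceramic kiln stilt, 26 mm high, about 0.06 kg. Arms at 0, 120 and 240 deg from its x axis, each 12 mm wide, 14 mm high (6 to 20 mm above its underside), reaching 38 mm from its axis; 33 mm out each has a 10 mm wide, 6 mm high foot below and a 6 mm point on top. Can be gripped across one arm, 20 mm out. This point: on its axis, 13 mm above its underside; z up.
- bay_tray: Tray for round posts: fixed light-wood tray, outside 82 mm (its x) by 150 mm (its y), walls 6 mm thick with their top 16 mm above the table, inner floor 6 mm above the table, inside 70 x 138 mm. Origin: centre of its underside, on the table; z up. A 6 mm divider, as high as the walls, along its x axis makes two bays of 70 x 66 mm, centred at y = +36 and -36 mm.
- open_tray: Tray for square posts: fixed light-wood tray, outside 82 mm (its x) by 150 mm (its y), walls 6 mm thick with their top 16 mm above the table, inner floor 6 mm above the table, inside 70 x 138 mm. Origin: centre of its underside, on the table; z up. It has no divider.
- dish: Fixed round terracotta dish for the stilt: 160 mm across its rim, walls 4 mm thick, rim 14 mm above the table, flat inner floor 5 mm above the table and about 144 mm across. Origin: centre of its underside, on the table.
- glaze_bottle: Bystander: capped glaze bottle, 54 mm diameter, 120 mm tall, standing loose on the table. Origin: centre of its underside.
- bisque_mug: Bystander: unglazed mug, 76 mm rim diameter, 85 mm tall, with one handle, standing loose. Origin: centre of its underside.

How it is judged:
By the outcome, as a careful person would: the job done as asked, in the order asked, and still so for the second after the job is handed in, with the robot touching nothing.
It also fails if it takes over 125 s, if anything falls off the work surface, if the arm or the gripper's body presses on something with over 40 N, if the wrist force passes 120 N, or if a joint passes its speed limit or range.

## Working session

There is one attempt and no reset: what is moved stays moved. The work goes in short steps, Python scripts to look and compute and a shell command to move; the robot and the scene stay as the last step left them, time stands still between calls to the robot, and variables do not carry over. Pictures are saved under pics/ and viewed, at most 14 in all, crops included, and the job is handed in when it is done.

```bash
mkdir -p pics; python3 - <<'E'
from station import r
import cv2,numpy as np,pickle
s=r.sense();print({k:np.round(v,3).tolist() for k,v in s.items()})
d={}
for n in("top","side"):
    g=r.get_image(n);d[n]=g;cv2.imwrite(f"pics/{n}0.png",g["frame"][:,:,::-1]);print(n,g["k1"],g["K"].tolist(),np.round(-g["R"].T@g["t"],3))
w=r.get_image("wrist");print(np.round(w["T_tool_cam"],4).tolist())
pickle.dump(d,open("d0.pkl","wb"))
E
```

```text
{'clock': 0.0, 'joint_positions': [-79.158, 20.127, 94.677, 0.001, 65.265, -4.848], 'joint_vel': [0.071, 0.072, -0.055, -0.056, 0.026, -0.091], 'tau': [-0.0, -49.732, -28.526, 0.07, 0.026, -0.0], 'tool_pos': [0.149, -0.529, 0.232], 'tool_rot': [[0.963, 0.27, -0.0], [0.27, -0.963, 0.001], [0.0, -0.001, -1.0]], 'contact_force': [0.602, 1.17, 0.724], 'moment': [-0.081, -0.045, 0.048], 'grip_force': 0.0, 'grip_width': 0.093}
top 0.010033794055116887 [[380.0305098769749, 0.0, 258.2057283921584], [0.0, 380.0305098769749, 192.2499813704427], [0.0, 0.0, 1.0]] [0.466 0.012 0.88 ]
side 0.014484740048549275 [[432.7205824092189, 0.0, 259.51445888548983], [0.0, 432.7205824092189, 191.7895957160117], [0.0, 0.0, 1.0]] [0.338 0.946 0.715]
[[0.0004, -0.9691, -0.2465, 0.0676], [1.0, 0.0, 0.0015, -0.0007], [-0.0014, -0.2465, 0.9691, -0.153], [0.0, 0.0, 0.0, 1.0]]
```

View pics/top0.png

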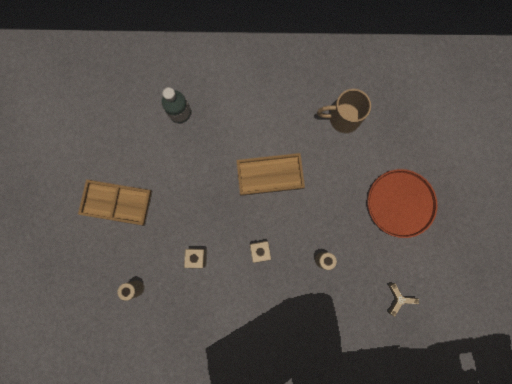

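View pics/side0.png

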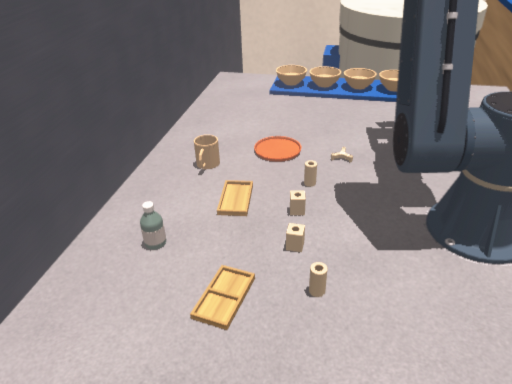

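The top view shows round posts at about (126,292) and (328,261), and square posts at (194,258) and (261,252). The stilt is at (401,300), the bay tray at (115,203), the open tray at (270,174) and the dish at (401,203). The bottle, around (175,105), and the mug at (350,108) are clear of these. The side view agrees.

```bash
cat > h.py <<'E'
import numpy as np,cv2,pickle
def ray_plane(g,uv,z,T=None):
    """pixels -> world points on plane z; T = world_T_cam for wrist"""
    uv=np.atleast_2d(np.asarray(uv,float)); k=np.array([g["k1"],0,0,0.])
    n=cv2.undistortPoints(uv[:,None],g["K"],k)[:,0]
    d=np.c_[n,np.ones(len(n))]
    if T is None: R=g["R"].T; c=-R@g["t"]
    else: R=T[:3,:3]; c=T[:3,3]
    d=d@R.T
    return (c+d*((z-c[2])/d[:,2])[:,None])[:,:2]
def wristT(s,g):
    T=np.eye(4);T[:3,:3]=s["tool_rot"];T[:3,3]=s["tool_pos"];return T@g["T_tool_cam"]
def blobs(m,amin):
    cs,_=cv2.findContours(m.astype(np.uint8),cv2.RETR_EXTERNAL,cv2.CHAIN_APPROX_NONE)
    return [c for c in cs if cv2.contourArea(c)>amin]
def rect(P):
    (c,wh,a)=cv2.minAreaRect((np.asarray(P)*1000).astype(np.float32)); return np.round(c,1),np.round(wh,1),round(a,1)
E
python3 - <<'E'
from h import *
d=pickle.load(open("d0.pkl","rb"));g=d["top"];f=g["frame"]
hsv=cv2.cvtColor(f,cv2.COLOR_RGB2HSV);H,S,V=cv2.split(hsv)
print("px",[hsv[v,u].tolist() for u,v in((188,252),(120,290),(190,265),(398,300),(255,180),(85,200),(400,200))])
print("bright buff")
for c in blobs((V>150)&(S>40),12):
    x,y,w,h=cv2.boundingRect(c)
    for z in(.07,.055,.02): print((x,y,w,h),z,*rect(ray_plane(g,c[:,0],z)))
print("wood")
for c in blobs((H<25)&(S>110)&(V>40),300):
    x,y,w,h=cv2.boundingRect(c)
    for z in(.014,): print((x,y,w,h),z,*rect(ray_plane(g,c[:,0],z)),cv2.contourArea(c))
for u,v in((175,105),(350,108)):print(ray_plane(g,(u,v),.06))
vis=cv2.resize(f[240:330,100:430],None,fx=2.4,fy=2.4,interpolation=cv2.INTER_CUBIC)
cv2.imwrite("pics/crop1.png",vis[:,:,::-1])
E
```

```text
px [[17, 73, 171], [16, 81, 160], [16, 71, 176], [18, 54, 169], [16, 130, 139], [17, 117, 59], [8, 172, 139]]
bright buff
(393, 288, 22, 25) 0.07 [ 363.3 -290.4] [43.2 48.2] 87.7
(393, 288, 22, 25) 0.055 [ 361.4 -296. ] [44.  49.1] 87.7
(393, 288, 22, 25) 0.02 [ 357.  -309.1] [45.9 51.2] 87.7
(118, 284, 16, 16) 0.07 [373.8 284.6] [30.2 31.3] 0.6
(118, 284, 16, 16) 0.055 [372.1 289.7] [30.8 31.9] 0.6
(118, 284, 16, 16) 0.02 [368.1 301.5] [32.1 33.2] 0.6
(320, 253, 16, 17) 0.07 [ 441.6 -135.6] [32.1 32.2] 26.6
(320, 253, 16, 17) 0.055 [ 441.1 -138.4] [32.7 32.8] 26.6
(320, 253, 16, 17) 0.02 [ 440.1 -144.7] [34.  34.2] 26.6
(185, 250, 18, 18) 0.07 [442.7 146.6] [35.2 35.8] 0.7
(185, 250, 18, 18) 0.055 [442.3 149.1] [35.8 36.5] 0.7
(185, 250, 18, 18) 0.02 [441.3 154.9] [37.3 38.1] 0.7
(251, 242, 20, 20) 0.07 [458.6   6.7] [36.9 37.1] 10.9
(251, 242, 20, 20) 0.055 [458.5   6.6] [37.5 37.8] 10.9
(251, 242, 20, 20) 0.02 [458.2   6.4] [39.1 39.4] 10.9
(85, 208, 25, 6) 0.07 [540.4 356.4] [52.2  6.9] 83.6
(85, 208, 25, 6) 0.055 [541.8 362.8] [53.2  7. ] 83.6
(85, 208, 25, 6) 0.02 [545.  377.7]
[... 404 characters left out ...]
81, 57, 10) 0.055 [604.3 -15.3] [  8.4 124.3] 8.5
(243, 181, 57, 10) 0.02 [610.2 -16.5] [  8.7 129.6] 8.5
(240, 158, 57, 10) 0.07 [648.7  -8.6] [ 11.7 123.5] 8.7
(240, 158, 57, 10) 0.055 [652.1  -9. ] [ 12.  125.8] 8.7
(240, 158, 57, 10) 0.02 [660.   -9.9] [ 12.5 131.1] 8.7
(339, 105, 18, 16) 0.07 [ 767.5 -183.5] [41.8 30.6] 78.9
(339, 105, 18, 16) 0.055 [ 773.1 -187.1] [42.5 31.2] 78.9
(339, 105, 18, 16) 0.02 [ 786.1 -195.6] [44.3 32.5] 78.9
wood
(79, 180, 72, 45) 0.014 [566.7 341.6] [151.2  80.8] 81.2 2195.0
(367, 169, 71, 69) 0.014 [ 573.7 -317.4] [158.1 157.1] 44.4 3670.0
(237, 154, 67, 41) 0.014 [637.4 -14.4] [ 81.7 148.1] 7.1 2098.5
[[0.78291581 0.20265713]]
[[ 0.7810739  -0.19188029]]
```

View pics/crop1.png

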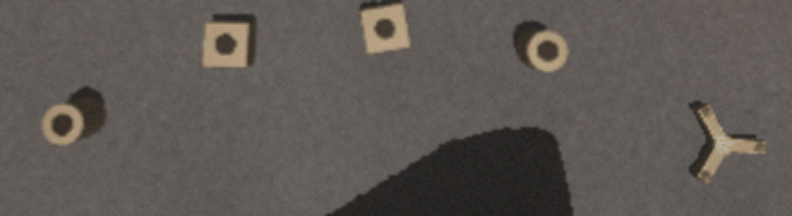

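The top crop confirms the kinds: rings are the round posts, two square tops, and the stilt near (401,300) has one arm pointing image-right. I'll keep the order asked: round posts first, starting with the one at y=-0.136. The tool's x axis will face world +y so the fingers close along the trays' short axis.

```bash
cat >> h.py <<'E'
from scipy.spatial.transform import Rotation as Ro
def goal(x,y,z,th):
    """print shift/turn in tool axes from present pose to (m,m,m, tool-x heading deg), tool down"""
    from station import r
    s=r.sense();R=np.array(s["tool_rot"]);t=np.radians(th)
    G=np.array([[np.cos(t),np.sin(t),0],[np.sin(t),-np.cos(t),0],[0,0,-1.]])
    d=R.T@(np.array([x,y,z])-s["tool_pos"])*1000; w=Ro.from_matrix(R.T@G).as_rotvec(degrees=True)
    print("d",np.round(d,1),"w",np.round(w,2),"clock",round(s["clock"],1),"F",np.round(s["contact_force"],1),"grip",round(s["grip_width"],4),round(s["grip_force"],1),"j",np.round(s["joint_positions"]))
E
python3 -c "
from h import *
goal(.442,-.136,.18,90)
d=pickle.load(open('d0.pkl','rb'));g=d['top']
print(ray_plane(g,[(400.8,300),(418.5,301.5),(391.5,285),(393,314)],.02))"
```

```text
d [ 388.7 -299.3   52.5] w [-4.000e-02 -3.000e-02 -7.431e+01] clock 0.1 F [0.2 0.2 0.7] grip 0.0932 0.0 j [-79.  20.  95.  -0.  65.  -5.]
[[ 0.35764034 -0.30322416]
 [ 0.35502851 -0.34176901]
 [ 0.38942365 -0.28415414]
 [ 0.32778607 -0.28494754]]
```

```bash
python3 -m inch '[{"dx":389,"dy":-299,"dz":52,"wz":-74.3},{"dx":389,"dy":-299,"dz":52,"wz":-74.3},{"dx":389,"dy":-299,"dz":52,"wz":-74.3},{"dx":389,"dy":-299,"dz":52,"wz":-74.3},{"dx":389,"dy":-299,"dz":52,"wz":-74.3},{"dx":389,"dy":-299,"dz":52,"wz":-74.3},{"dx":389,"dy":-299,"dz":52,"wz":-74.3},{"dx":389,"dy":-299,"dz":52,"wz":-74.3},{"dx":389,"dy":-299,"dz":52,"wz":-74.3},{"dx":389,"dy":-299,"dz":52,"wz":-74.3},{"dx":389,"dy":-299,"dz":52,"wz":-74.3},{"dx":389,"dy":-299,"dz":52,"wz":-74.3},{"dx":389,"dy":-299,"dz":52,"wz":-74.3},{"dx":389,"dy":-299,"dz":52,"wz":-74.3},{"dx":389,"dy":-299,"dz":52,"wz":-74.3},{"dx":389,"dy":-299,"dz":52,"wz":-74.3},{"dx":389,"dy":-299,"dz":52,"wz":-74.3},{"dx":389,"dy":-299,"dz":52,"wz":-74.3},{"dx":389,"dy":-299,"dz":52,"wz":-74.3},{"dx":389,"dy":-299,"dz":52,"wz":-74.3}]'
cat >> h.py <<'E'
def look(name,z,vmin=140,smax=110,amin=300):
    from station import r
    s=r.sense();g=r.get_image("wrist");T=wristT(s,g);f=g["frame"]
    cv2.imwrite(f"pics/{name}.png",f[:,:,::-1]);pickle.dump((s,g),open(name+".pkl","wb"))
    H,S,V=cv2.split(cv2.cvtColor(f,cv2.COLOR_RGB2HSV))
    for c in blobs((V>vmin)&(S<smax)&(S>30),amin):
        print(cv2.boundingRect(c),*rect(ray_plane(g,c[:,0],z,T)),cv2.contourArea(c))
E
python3 -c "
from h import *
look('w1',.07)
goal(.442,-.136,.05,90)"
```

```text
d [ 388.7 -299.3  182.5] w [-3.000e-02 -3.000e-02 -7.431e+01] clock 0.2 F [-0.1 -0.4  0. ] grip 0.0927 0.0 j [-79.  20.  95.   0.  65.  -5.]invalid input at $[0]: expected keys dx, dy, dz, wx, wy, wz, grip
```

View pics/w1.png

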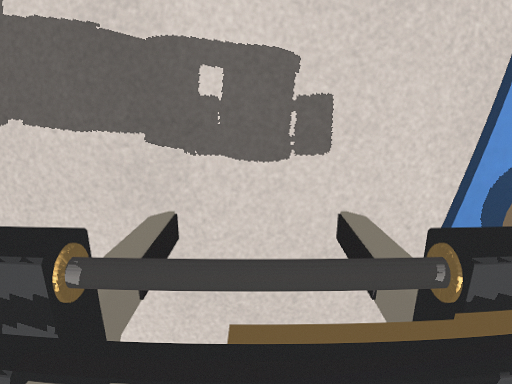

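The picture is still from the start pose: no piece in view, just the arm's shadow and the table. The command was refused because every row needs all seven keys.

```bash
python3 -m inch '[{"dx":389,"dy":-299,"dz":52,"wx":0,"wy":0,"wz":-74.3,"grip":-1},{"dx":389,"dy":-299,"dz":52,"wx":0,"wy":0,"wz":-74.3,"grip":-1},{"dx":389,"dy":-299,"dz":52,"wx":0,"wy":0,"wz":-74.3,"grip":-1},{"dx":389,"dy":-299,"dz":52,"wx":0,"wy":0,"wz":-74.3,"grip":-1},{"dx":389,"dy":-299,"dz":52,"wx":0,"wy":0,"wz":-74.3,"grip":-1},{"dx":389,"dy":-299,"dz":52,"wx":0,"wy":0,"wz":-74.3,"grip":-1},{"dx":389,"dy":-299,"dz":52,"wx":0,"wy":0,"wz":-74.3,"grip":-1},{"dx":389,"dy":-299,"dz":52,"wx":0,"wy":0,"wz":-74.3,"grip":-1},{"dx":389,"dy":-299,"dz":52,"wx":0,"wy":0,"wz":-74.3,"grip":-1},{"dx":389,"dy":-299,"dz":52,"wx":0,"wy":0,"wz":-74.3,"grip":-1},{"dx":389,"dy":-299,"dz":52,"wx":0,"wy":0,"wz":-74.3,"grip":-1},{"dx":389,"dy":-299,"dz":52,"wx":0,"wy":0,"wz":-74.3,"grip":-1},{"dx":389,"dy":-299,"dz":52,"wx":0,"wy":0,"wz":-74.3,"grip":-1},{"dx":389,"dy":-299,"dz":52,"wx":0,"wy":0,"wz":-74.3,"grip":-1},{"dx":389,"dy":-299,"dz":52,"wx":0,"wy":0,"wz":-74.3,"grip":-1},{"dx":389,"dy":-299,"dz":52,"wx":0,"wy":0,"wz":-74.3,"grip":-1},{"dx":389,"dy":-299,"dz":52,"wx":0,"wy":0,"wz":-74.3,"grip":-1},{"dx":389,"dy":-299,"dz":52,"wx":0,"wy":0,"wz":-74.3,"grip":-1}]'
python3 -c "
from h import *
look('w2',.07)
goal(.442,-.136,.05,90)"
```

```text
clock: 1.7
tool_pos: [0.442, -0.1373, 0.1808]
tool_rot: [[0.002, 1.0, 0.0], [1.0, -0.002, -0.0], [-0.0, 0.0, -1.0]]
contact_force: [-0.2, -0.5, -0.6]
grip_width: 0.093
grip_force: 0.0
(237, 162, 40, 39) [ 441.  -134.5] [34.8 34.7] 89.9 1149.5
(266, 1, 22, 24) [457.2   4.2] [16.8 17.4] 0.3 375.0
(410, 0, 79, 131) [606.  -32.5] [ 70.3 106.4] 6.2 8665.0
d [ 1.200e+00 -1.000e-01  1.308e+02] w [ 0.01  0.01 -0.09] clock 1.8 F [ 1.   0.1 -0.6] grip 0.093 0.0 j [-23.  15. 110.  -0.  55. -23.]
```

View pics/w2.png

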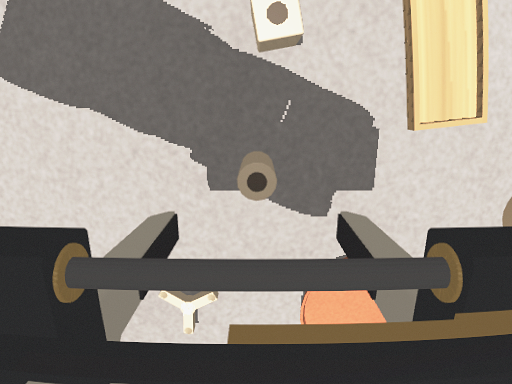

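The wrist view shows the round post at (257,180), centred between the open fingers. It agrees with the top view to about 1 mm, so I'll descend and grip.

```bash
python3 -m inch '[{"dx":2,"dy":-1,"dz":40,"wx":0,"wy":0,"wz":0,"grip":-1},{"dx":2,"dy":-1,"dz":80,"wx":0,"wy":0,"wz":0,"grip":-1},{"dx":2,"dy":-1,"dz":115,"wx":0,"wy":0,"wz":0,"grip":-1},{"dx":2,"dy":-1,"dz":132,"wx":0,"wy":0,"wz":0,"grip":-1},{"dx":2,"dy":-1,"dz":139,"wx":0,"wy":0,"wz":0,"grip":-1},{"dx":2,"dy":-1,"dz":139,"wx":0,"wy":0,"wz":0,"grip":-1},{"dx":2,"dy":-1,"dz":139,"wx":0,"wy":0,"wz":0,"grip":1},{"dx":2,"dy":-1,"dz":139,"wx":0,"wy":0,"wz":0,"grip":1},{"dx":2,"dy":-1,"dz":139,"wx":0,"wy":0,"wz":0,"grip":1},{"dx":2,"dy":-1,"dz":139,"wx":0,"wy":0,"wz":0,"grip":1},{"dx":2,"dy":-1,"dz":139,"wx":0,"wy":0,"wz":0,"grip":1},{"dx":2,"dy":-1,"dz":139,"wx":0,"wy":0,"wz":0,"grip":1},{"dx":2,"dy":-1,"dz":139,"wx":0,"wy":0,"wz":0,"grip":1},{"dx":2,"dy":-1,"dz":139,"wx":0,"wy":0,"wz":0,"grip":1},{"dx":2,"dy":-1,"dz":139,"wx":0,"wy":0,"wz":0,"grip":1},{"dx":2,"dy":-1,"dz":139,"wx":0,"wy":0,"wz":0,"grip":1}]' 20
python3 -c "
from h import *
goal(.561,.307,.16,82)"
```

```text
clock: 3.08
tool_pos: [0.4414, -0.1344, 0.0416]
tool_rot: [[0.0, 1.0, -0.0], [1.0, -0.0, 0.0], [0.0, -0.0, -1.0]]
contact_force: [-0.2, 0.2, 0.7]
grip_width: 0.0358
grip_force: 20.0
d [ 441.4  119.5 -118.4] w [-0.   -0.    7.99] clock 3.1 F [-0.2  0.2  0.7] grip 0.0358 20.0 j [-23.  29. 115.   0.  36. -23.]
```

```bash
python3 -m inch '[{"dx":0,"dy":0,"dz":-15,"wx":0,"wy":0,"wz":0,"grip":1},{"dx":0,"dy":0,"dz":-40,"wx":0,"wy":0,"wz":0,"grip":1},{"dx":0,"dy":0,"dz":-75,"wx":0,"wy":0,"wz":0,"grip":1},{"dx":10,"dy":2,"dz":-105,"wx":0,"wy":0,"wz":0,"grip":1},{"dx":40,"dy":10,"dz":-118,"wx":0,"wy":0,"wz":8,"grip":1},{"dx":80,"dy":20,"dz":-118,"wx":0,"wy":0,"wz":8,"grip":1},{"dx":120,"dy":30,"dz":-118,"wx":0,"wy":0,"wz":8,"grip":1},{"dx":160,"dy":42,"dz":-118,"wx":0,"wy":0,"wz":8,"grip":1},{"dx":200,"dy":54,"dz":-118,"wx":0,"wy":0,"wz":8,"grip":1},{"dx":240,"dy":65,"dz":-118,"wx":0,"wy":0,"wz":8,"grip":1},{"dx":280,"dy":76,"dz":-118,"wx":0,"wy":0,"wz":8,"grip":1},{"dx":320,"dy":87,"dz":-118,"wx":0,"wy":0,"wz":8,"grip":1},{"dx":360,"dy":97,"dz":-118,"wx":0,"wy":0,"wz":8,"grip":1},{"dx":400,"dy":108,"dz":-118,"wx":0,"wy":0,"wz":8,"grip":1},{"dx":425,"dy":115,"dz":-118,"wx":0,"wy":0,"wz":8,"grip":1},{"dx":441,"dy":119,"dz":-118,"wx":0,"wy":0,"wz":8,"grip":1},{"dx":441,"dy":119,"dz":-118,"wx":0,"wy":0,"wz":8,"grip":1},{"dx":441,"dy":119,"dz":-118,"wx":0,"wy":0,"wz":8,"grip":1},{"dx":441,"dy":119,"dz":-118,"wx":0,"wy":0,"wz":8,"grip":1}]'
python3 -c "
from h import *
look('w3',.016,smax=160,amin=1500)
goal(.561,.307,.05,82)"
```

```text
clock: 4.67
tool_pos: [0.5602, 0.3057, 0.1593]
tool_rot: [[0.14, 0.99, -0.001], [0.99, -0.14, -0.001], [-0.001, -0.001, -1.0]]
contact_force: [-0.3, -0.8, -0.9]
grip_width: 0.0356
grip_force: 20.0
(188, 55, 139, 204) [561.  317.4] [204.3 146.3] 82.0 17490.5
d [  1.7   0.6 109.5] w [-0.03  0.03 -0.06] clock 4.7 F [-1.1  0.  -1.5] grip 0.0355 20.0 j [24. 34. 84. -0. 62. 32.]
```

View pics/w3.png

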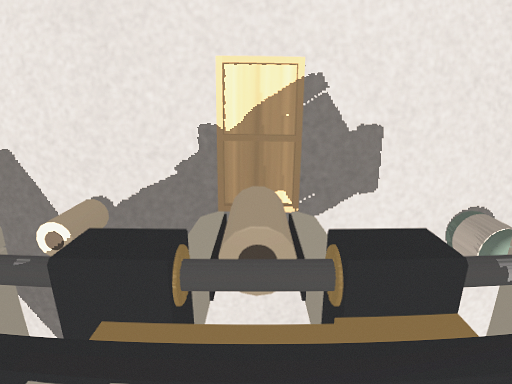

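The post is held upright above the tray. The tray's far edge runs (217,57)–(304,57) and the divider's middle is at about (259,135).

```bash
python3 -c "
from h import *
s,g=pickle.load(open('w3.pkl','rb'));P=ray_plane(g,[(217,57),(304,57),(220,135),(299,135),(259,135)],.016,wristT(s,g));print(P.round(4))
u=np.array([np.cos(np.radians(82)),np.sin(np.radians(82))])
m=P[:2].mean(0);print(m-75*u/1000, 'bays',m-111*u/1000,m-39*u/1000)
"
```

```text
[[0.5387 0.4219]
 [0.6177 0.4108]
 [0.5297 0.351 ]
 [0.6052 0.3404]
 [0.5669 0.3457]]
[0.56776585 0.34211172] bays [0.56275562 0.30646206] [0.57277608 0.37776137]
```

```bash
python3 -m inch '[{"dx":1,"dy":2,"dz":35,"wx":0,"wy":0,"wz":0,"grip":1},{"dx":1,"dy":2,"dz":70,"wx":0,"wy":0,"wz":0,"grip":1},{"dx":1,"dy":2,"dz":92,"wx":0,"wy":0,"wz":0,"grip":1},{"dx":1,"dy":2,"dz":101,"wx":0,"wy":0,"wz":0,"grip":1},{"dx":1,"dy":2,"dz":105,"wx":0,"wy":0,"wz":0,"grip":1},{"dx":1,"dy":2,"dz":107,"wx":0,"wy":0,"wz":0,"grip":1},{"dx":1,"dy":2,"dz":107,"wx":0,"wy":0,"wz":0,"grip":1},{"dx":1,"dy":2,"dz":107,"wx":0,"wy":0,"wz":0,"grip":1}]'
python3 -c "
from h import *
goal(.5627,.307,.048,82)"
```

```text
clock: 5.38
tool_pos: [0.5634, 0.3075, 0.0542]
tool_rot: [[0.14, 0.99, 0.002], [0.99, -0.14, 0.001], [0.001, 0.002, -1.0]]
contact_force: [-0.3, 0.2, -0.4]
grip_width: 0.0357
grip_force: 20.0
d [-0.6 -0.6  6.2] w [ 0.11 -0.07 -0.02] clock 5.4 F [-0.3  0.2 -0.4] grip 0.0357 20.0 j [24. 42. 87. -0. 51. 32.]
```

```bash
python3 -m inch '[{"dx":0,"dy":0,"dz":2,"wx":0,"wy":0,"wz":0,"grip":1},{"dx":0,"dy":0,"dz":4,"wx":0,"wy":0,"wz":0,"grip":1},{"dx":0,"dy":0,"dz":5,"wx":0,"wy":0,"wz":0,"grip":1},{"dx":0,"dy":0,"dz":6,"wx":0,"wy":0,"wz":0,"grip":1},{"dx":0,"dy":0,"dz":6,"wx":0,"wy":0,"wz":0,"grip":1},{"dx":0,"dy":0,"dz":6,"wx":0,"wy":0,"wz":0,"grip":1},{"dx":0,"dy":0,"dz":6,"wx":0,"wy":0,"wz":0,"grip":1}]'
```

```text
clock: 5.97
tool_pos: [0.5627, 0.3073, 0.0477]
tool_rot: [[0.139, 0.99, 0.0], [0.99, -0.139, 0.0], [0.0, 0.0, -1.0]]
contact_force: [-3.2, -1.7, 8.5]
grip_width: 0.036
grip_force: 20.0
```

```bash
python3 -m inch '[{"dx":0,"dy":0,"dz":0,"wx":0,"wy":0,"wz":0,"grip":0.3},{"dx":0,"dy":0,"dz":0,"wx":0,"wy":0,"wz":0,"grip":-1},{"dx":0,"dy":0,"dz":0,"wx":0,"wy":0,"wz":0,"grip":-1},{"dx":0,"dy":0,"dz":0,"wx":0,"wy":0,"wz":0,"grip":-1},{"dx":0,"dy":0,"dz":0,"wx":0,"wy":0,"wz":0,"grip":-1},{"dx":0,"dy":0,"dz":-20,"wx":0,"wy":0,"wz":0,"grip":-1},{"dx":0,"dy":0,"dz":-60,"wx":0,"wy":0,"wz":0,"grip":-1},{"dx":0,"dy":0,"dz":-95,"wx":0,"wy":0,"wz":0,"grip":-1},{"dx":0,"dy":0,"dz":-125,"wx":0,"wy":0,"wz":0,"grip":-1},{"dx":0,"dy":0,"dz":-132,"wx":0,"wy":0,"wz":0,"grip":-1},{"dx":0,"dy":0,"dz":-132,"wx":0,"wy":0,"wz":0,"grip":-1}]'
python3 -c "
from h import *
goal(.3735,.285,.18,82)"
```

```text
clock: 6.88
tool_pos: [0.5635, 0.3077, 0.181]
tool_rot: [[0.139, 0.99, 0.004], [0.99, -0.139, 0.002], [0.002, 0.004, -1.0]]
contact_force: [0.3, 0.3, -0.5]
grip_width: 0.0921
grip_force: 0.0
d [ -49.  -185.     0.2] w [ 0.21 -0.13 -0.01] clock 6.9 F [ 0.3  0.3 -0.5] grip 0.0921 0.0 j [24. 32. 83.  0. 64. 32.]
```

```bash
python3 -m inch '[{"dx":-10,"dy":-38,"dz":0,"wx":0,"wy":0,"wz":0,"grip":-1},{"dx":-20,"dy":-76,"dz":0,"wx":0,"wy":0,"wz":0,"grip":-1},{"dx":-30,"dy":-114,"dz":0,"wx":0,"wy":0,"wz":0,"grip":-1},{"dx":-40,"dy":-152,"dz":0,"wx":0,"wy":0,"wz":0,"grip":-1},{"dx":-46,"dy":-175,"dz":0,"wx":0,"wy":0,"wz":0,"grip":-1},{"dx":-49,"dy":-185,"dz":0,"wx":0,"wy":0,"wz":0,"grip":-1},{"dx":-49,"dy":-185,"dz":0,"wx":0,"wy":0,"wz":0,"grip":-1},{"dx":-49,"dy":-185,"dz":0,"wx":0,"wy":0,"wz":0,"grip":-1},{"dx":-49,"dy":-185,"dz":0,"wx":0,"wy":0,"wz":0,"grip":-1}]'
python3 -c "
from h import *
look('w4',.07)
goal(.3735,.285,.042,82)"
```

```text
clock: 7.63
tool_pos: [0.3739, 0.2847, 0.1783]
tool_rot: [[0.14, 0.99, 0.0], [0.99, -0.14, 0.0], [0.0, 0.0, -1.0]]
contact_force: [-0.8, -0.2, -0.1]
grip_width: 0.0927
grip_force: 0.0
(238, 165, 39, 38) [373.4 285.9] [33.7 33.7] 82.0 1130.0
(390, 11, 94, 154) [534.2 345.1] [125.7  72.6] 81.7 10826.5
d [  0.3  -0.4 136.3] w [ 0.01 -0.   -0.05] clock 7.7 F [ 0.8 -0.2  0.8] grip 0.0929 0.0 j [ 32.  16. 109.  -0.  55.  40.]
```

View pics/w4.png

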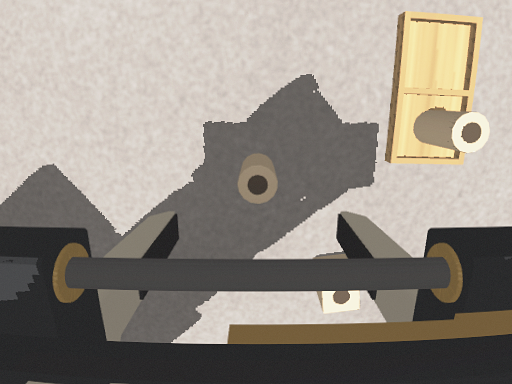

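The first round post stands in the near bay, around (450,130). The second is centred between the fingers at (257,183).

```bash
python3 -m inch '[{"dx":1,"dy":0,"dz":40,"wx":0,"wy":0,"wz":0,"grip":-1},{"dx":1,"dy":0,"dz":80,"wx":0,"wy":0,"wz":0,"grip":-1},{"dx":1,"dy":0,"dz":115,"wx":0,"wy":0,"wz":0,"grip":-1},{"dx":1,"dy":0,"dz":130,"wx":0,"wy":0,"wz":0,"grip":-1},{"dx":1,"dy":0,"dz":137,"wx":0,"wy":0,"wz":0,"grip":-1},{"dx":1,"dy":0,"dz":137,"wx":0,"wy":0,"wz":0,"grip":-1},{"dx":1,"dy":0,"dz":137,"wx":0,"wy":0,"wz":0,"grip":1},{"dx":1,"dy":0,"dz":137,"wx":0,"wy":0,"wz":0,"grip":1},{"dx":1,"dy":0,"dz":137,"wx":0,"wy":0,"wz":0,"grip":1},{"dx":1,"dy":0,"dz":137,"wx":0,"wy":0,"wz":0,"grip":1},{"dx":1,"dy":0,"dz":137,"wx":0,"wy":0,"wz":0,"grip":1},{"dx":1,"dy":0,"dz":137,"wx":0,"wy":0,"wz":0,"grip":1},{"dx":1,"dy":0,"dz":137,"wx":0,"wy":0,"wz":0,"grip":1},{"dx":1,"dy":0,"dz":137,"wx":0,"wy":0,"wz":0,"grip":1},{"dx":1,"dy":0,"dz":137,"wx":0,"wy":0,"wz":0,"grip":1},{"dx":1,"dy":0,"dz":137,"wx":0,"wy":0,"wz":0,"grip":1}]' 20
python3 -c "
from h import *
goal(.5727,.378,.16,82)"
```

```text
clock: 9.02
tool_pos: [0.3728, 0.2855, 0.0417]
tool_rot: [[0.139, 0.99, 0.0], [0.99, -0.139, 0.0], [0.0, 0.0, -1.0]]
contact_force: [0.3, 0.2, 1.0]
grip_width: 0.0358
grip_force: 20.0
d [ 119.4  185.  -118.3] w [ 0.01 -0.01 -0.01] clock 9.0 F [0.3 0.2 1. ] grip 0.0358 20.0 j [ 32.  30. 114.  -0.  36.  40.]
```

```bash
python3 -m inch '[{"dx":0,"dy":0,"dz":-15,"wx":0,"wy":0,"wz":0,"grip":1},{"dx":0,"dy":0,"dz":-45,"wx":0,"wy":0,"wz":0,"grip":1},{"dx":0,"dy":0,"dz":-80,"wx":0,"wy":0,"wz":0,"grip":1},{"dx":5,"dy":8,"dz":-110,"wx":0,"wy":0,"wz":0,"grip":1},{"dx":25,"dy":39,"dz":-118,"wx":0,"wy":0,"wz":0,"grip":1},{"dx":45,"dy":70,"dz":-118,"wx":0,"wy":0,"wz":0,"grip":1},{"dx":65,"dy":101,"dz":-118,"wx":0,"wy":0,"wz":0,"grip":1},{"dx":85,"dy":132,"dz":-118,"wx":0,"wy":0,"wz":0,"grip":1},{"dx":105,"dy":163,"dz":-118,"wx":0,"wy":0,"wz":0,"grip":1},{"dx":116,"dy":180,"dz":-118,"wx":0,"wy":0,"wz":0,"grip":1},{"dx":119,"dy":185,"dz":-118,"wx":0,"wy":0,"wz":0,"grip":1},{"dx":119,"dy":185,"dz":-118,"wx":0,"wy":0,"wz":0,"grip":1},{"dx":119,"dy":185,"dz":-85,"wx":0,"wy":0,"wz":0,"grip":1},{"dx":119,"dy":185,"dz":-50,"wx":0,"wy":0,"wz":0,"grip":1},{"dx":119,"dy":185,"dz":-25,"wx":0,"wy":0,"wz":0,"grip":1},{"dx":119,"dy":185,"dz":-15,"wx":0,"wy":0,"wz":0,"grip":1},{"dx":119,"dy":185,"dz":-13,"wx":0,"wy":0,"wz":0,"grip":1},{"dx":119,"dy":185,"dz":-13,"wx":0,"wy":0,"wz":0,"grip":1},{"dx":119,"dy":185,"dz":-13,"wx":0,"wy":0,"wz":0,"grip":1}]'
python3 -c "
from h import *
goal(.5727,.378,.048,82)"
```

```text
clock: 10.6
tool_pos: [0.5731, 0.378, 0.0567]
tool_rot: [[0.139, 0.99, 0.002], [0.99, -0.139, 0.001], [0.002, 0.002, -1.0]]
contact_force: [-0.0, 0.0, -1.0]
grip_width: 0.036
grip_force: 20.0
d [-0.1 -0.4  8.7] w [ 0.12 -0.09 -0.01] clock 10.6 F [-0.  0. -1.] grip 0.036 20.0 j [30. 45. 79. -0. 55. 38.]
```

```bash
python3 -m inch '[{"dx":0,"dy":0,"dz":3,"wx":0,"wy":0,"wz":0,"grip":1},{"dx":0,"dy":0,"dz":5,"wx":0,"wy":0,"wz":0,"grip":1},{"dx":0,"dy":0,"dz":6,"wx":0,"wy":0,"wz":0,"grip":1},{"dx":0,"dy":0,"dz":7,"wx":0,"wy":0,"wz":0,"grip":1},{"dx":0,"dy":0,"dz":7,"wx":0,"wy":0,"wz":0,"grip":1},{"dx":0,"dy":0,"dz":7,"wx":0,"wy":0,"wz":0,"grip":1},{"dx":0,"dy":0,"dz":7,"wx":0,"wy":0,"wz":0,"grip":1}]'
```

```text
clock: 11.18
tool_pos: [0.5726, 0.3776, 0.0478]
tool_rot: [[0.139, 0.99, 0.0], [0.99, -0.139, 0.0], [0.0, 0.0, -1.0]]
contact_force: [-0.3, 0.2, -0.3]
grip_width: 0.0359
grip_force: 20.0
```

```bash
python3 -m inch '[{"dx":0,"dy":0,"dz":0.5,"wx":0,"wy":0,"wz":0,"grip":1},{"dx":0,"dy":0,"dz":0.5,"wx":0,"wy":0,"wz":0,"grip":1},{"dx":0,"dy":0,"dz":0.5,"wx":0,"wy":0,"wz":0,"grip":0.3},{"dx":0,"dy":0,"dz":0.5,"wx":0,"wy":0,"wz":0,"grip":-1},{"dx":0,"dy":0,"dz":0.5,"wx":0,"wy":0,"wz":0,"grip":-1},{"dx":0,"dy":0,"dz":0.5,"wx":0,"wy":0,"wz":0,"grip":-1},{"dx":0,"dy":0,"dz":0.5,"wx":0,"wy":0,"wz":0,"grip":-1},{"dx":0,"dy":0,"dz":-20,"wx":0,"wy":0,"wz":0,"grip":-1},{"dx":0,"dy":0,"dz":-60,"wx":0,"wy":0,"wz":0,"grip":-1},{"dx":0,"dy":0,"dz":-95,"wx":0,"wy":0,"wz":0,"grip":-1},{"dx":0,"dy":0,"dz":-125,"wx":0,"wy":0,"wz":0,"grip":-1},{"dx":0,"dy":0,"dz":-132,"wx":0,"wy":0,"wz":0,"grip":-1},{"dx":0,"dy":0,"dz":-132,"wx":0,"wy":0,"wz":0,"grip":-1}]'
python3 -c "
from h import *
goal(.442,.149,.17,90.7)"
```

```text
clock: 12.27
tool_pos: [0.5735, 0.3781, 0.1823]
tool_rot: [[0.139, 0.99, 0.004], [0.99, -0.139, 0.002], [0.003, 0.004, -1.0]]
contact_force: [-0.7, 0.0, -0.4]
grip_width: 0.0926
grip_force: 0.0
d [-245.2  -98.3   11.3] w [ 0.22 -0.15 -8.71] clock 12.3 F [-0.7  0.  -0.4] grip 0.0926 0.0 j [30. 37. 75.  0. 68. 38.]
```

Now to the first square post. Fingertips travel at about 0.16 m, clear of the standing posts.

```bash
python3 -m inch '[{"dx":-36,"dy":-14,"dz":0,"wx":0,"wy":0,"wz":0,"grip":-1},{"dx":-72,"dy":-29,"dz":0,"wx":0,"wy":0,"wz":0,"grip":-1},{"dx":-108,"dy":-43,"dz":0,"wx":0,"wy":0,"wz":-4,"grip":-1},{"dx":-144,"dy":-58,"dz":0,"wx":0,"wy":0,"wz":-8.7,"grip":-1},{"dx":-180,"dy":-72,"dz":0,"wx":0,"wy":0,"wz":-8.7,"grip":-1},{"dx":-216,"dy":-86,"dz":11,"wx":0,"wy":0,"wz":-8.7,"grip":-1},{"dx":-238,"dy":-95,"dz":11,"wx":0,"wy":0,"wz":-8.7,"grip":-1},{"dx":-245,"dy":-98,"dz":11,"wx":0,"wy":0,"wz":-8.7,"grip":-1},{"dx":-245,"dy":-98,"dz":11,"wx":0,"wy":0,"wz":-8.7,"grip":-1},{"dx":-245,"dy":-98,"dz":11,"wx":0,"wy":0,"wz":-8.7,"grip":-1},{"dx":-245,"dy":-98,"dz":11,"wx":0,"wy":0,"wz":-8.7,"grip":-1}]'
python3 -c "
from h import *
look('w5',.055,vmin=120)
goal(.442,.149,.037,90.7)"
```

```text
clock: 13.18
tool_pos: [0.442, 0.1495, 0.1684]
tool_rot: [[-0.013, 1.0, 0.0], [1.0, 0.013, 0.0], [0.0, 0.0, -1.0]]
contact_force: [0.4, -0.2, -0.0]
grip_width: 0.0933
grip_force: 0.0
(227, 291, 149, 53) [484.8  16.2] [158.2  60.1] 9.4 587.0
(374, 289, 44, 34) [585.   20.1] [44.2 40.1] 0.9 1104.0
(98, 289, 43, 52) [301.5   4.3] [43.9 64.6] 0.8 1400.5
(341, 211, 84, 47) [559.5  93.2] [31.4 99.1] 63.4 1343.0
(104, 211, 70, 47) [331.5  93.5] [85.2 24.5] 41.7 1279.0
(236, 152, 46, 53) [442.7 154.2] [48.  40.3] 89.8 2202.0
(333, 0, 102, 65) [543.7 283.3] [48.  77.7] 81.3 4529.5
d [ -0.5  -0.  131.4] w [ 0.01 -0.01  0.04] clock 13.2 F [-0.5 -0.5 -0.5] grip 0.093 0.0 j [ 13.  16. 110.   0.  53.  12.]
```

View pics/w5.png

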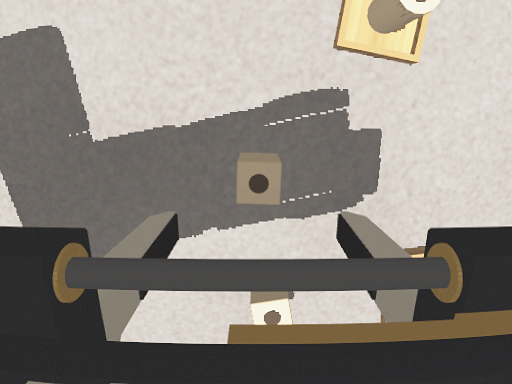

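The square post's top face spans about (236–281, 163–205), aligned with the fingers and centred near (442.7, 150).

```bash
python3 -m inch '[{"dx":1,"dy":0.5,"dz":40,"wx":0,"wy":0,"wz":0,"grip":-1},{"dx":1,"dy":0.5,"dz":80,"wx":0,"wy":0,"wz":0,"grip":-1},{"dx":1,"dy":0.5,"dz":112,"wx":0,"wy":0,"wz":0,"grip":-1},{"dx":1,"dy":0.5,"dz":126,"wx":0,"wy":0,"wz":0,"grip":-1},{"dx":1,"dy":0.5,"dz":132,"wx":0,"wy":0,"wz":0,"grip":-1},{"dx":1,"dy":0.5,"dz":132,"wx":0,"wy":0,"wz":0,"grip":-1},{"dx":1,"dy":0.5,"dz":132,"wx":0,"wy":0,"wz":0,"grip":1},{"dx":1,"dy":0.5,"dz":132,"wx":0,"wy":0,"wz":0,"grip":1},{"dx":1,"dy":0.5,"dz":132,"wx":0,"wy":0,"wz":0,"grip":1},{"dx":1,"dy":0.5,"dz":132,"wx":0,"wy":0,"wz":0,"grip":1},{"dx":1,"dy":0.5,"dz":132,"wx":0,"wy":0,"wz":0,"grip":1},{"dx":1,"dy":0.5,"dz":132,"wx":0,"wy":0,"wz":0,"grip":1},{"dx":1,"dy":0.5,"dz":132,"wx":0,"wy":0,"wz":0,"grip":1},{"dx":1,"dy":0.5,"dz":132,"wx":0,"wy":0,"wz":0,"grip":1},{"dx":1,"dy":0.5,"dz":132,"wx":0,"wy":0,"wz":0,"grip":1},{"dx":1,"dy":0.5,"dz":132,"wx":0,"wy":0,"wz":0,"grip":1}]' 20
python3 -c "
from h import *
t=np.radians(98);print(.637+.035*np.cos(t),-.0145+.035*np.sin(t),.637-.035*np.cos(t),-.0145-.035*np.sin(t))
goal(.632,.0202,.137,98)"
```

```text
clock: 14.57
tool_pos: [0.442, 0.1496, 0.0367]
tool_rot: [[-0.012, 1.0, 0.0], [1.0, 0.012, 0.0], [0.0, 0.0, -1.0]]
contact_force: [1.0, 0.4, 1.6]
grip_width: 0.0394
grip_force: 19.9
0.6321289414663978 0.020159382405954968 0.6418710585336023 -0.049159382405954966
d [-131.7  188.5 -100.2] w [ 0.02 -0.   -7.32] clock 14.6 F [1.  0.4 1.6] grip 0.0394 19.9 j [ 13.  30. 115.   0.  35.  12.]
```

```bash
python3 -m inch '[{"dx":0,"dy":0,"dz":-15,"wx":0,"wy":0,"wz":0,"grip":1},{"dx":0,"dy":0,"dz":-45,"wx":0,"wy":0,"wz":0,"grip":1},{"dx":0,"dy":0,"dz":-80,"wx":0,"wy":0,"wz":0,"grip":1},{"dx":-10,"dy":14,"dz":-96,"wx":0,"wy":0,"wz":0,"grip":1},{"dx":-30,"dy":43,"dz":-100,"wx":0,"wy":0,"wz":-4,"grip":1},{"dx":-50,"dy":72,"dz":-100,"wx":0,"wy":0,"wz":-7.3,"grip":1},{"dx":-70,"dy":100,"dz":-100,"wx":0,"wy":0,"wz":-7.3,"grip":1},{"dx":-90,"dy":129,"dz":-100,"wx":0,"wy":0,"wz":-7.3,"grip":1},{"dx":-110,"dy":157,"dz":-100,"wx":0,"wy":0,"wz":-7.3,"grip":1},{"dx":-125,"dy":179,"dz":-100,"wx":0,"wy":0,"wz":-7.3,"grip":1},{"dx":-132,"dy":188,"dz":-100,"wx":0,"wy":0,"wz":-7.3,"grip":1},{"dx":-132,"dy":188,"dz":-100,"wx":0,"wy":0,"wz":-7.3,"grip":1},{"dx":-132,"dy":188,"dz":-100,"wx":0,"wy":0,"wz":-7.3,"grip":1},{"dx":-132,"dy":188,"dz":-100,"wx":0,"wy":0,"wz":-7.3,"grip":1}]'
python3 -c "
from h import *
look('w6',.016,smax=200,amin=3000)
goal(.632,.0202,.043,98)"
```

```text
clock: 15.73
tool_pos: [0.6304, 0.0204, 0.1362]
tool_rot: [[-0.139, 0.99, -0.001], [0.99, 0.139, 0.0], [0.0, -0.001, -1.0]]
contact_force: [0.1, -0.2, -1.6]
grip_width: 0.0399
grip_force: 19.9
(23, 147, 82, 57) [446.9   0.6] [79.2 52.5] 11.0 3664.5
(181, 136, 154, 123) [632.4   2.7] [150. 120.] 8.1 11623.5
d [-0.6  1.6 93.5] w [-0.06 -0.02  0.03] clock 15.8 F [ 0.1 -0.2 -1.3] grip 0.0403 19.9 j [ -2.  34.  87.   0.  59. -10.]
```

View pics/w6.png

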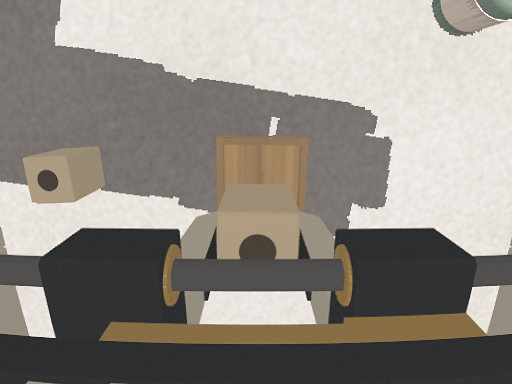

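The tray's far edge runs (217,137)–(307,137), square to the tool. The square post hangs upright.

```bash
python3 -c "
from h import *
s,g=pickle.load(open('w6.pkl','rb'));P=ray_plane(g,[(217,137),(307,137)],.016,wristT(s,g));print(P.round(4))
t=np.radians(98);u=np.array([np.cos(t),np.sin(t)]);m=P.mean(0);c=m-.075*u;print(c,c+.035*u,c-.035*u)
q=c+.035*u;goal(q[0],q[1],.0427,98)"
```

```text
[[0.5886 0.0562]
 [0.668  0.0675]]
[ 0.63872317 -0.01241671] [0.63385211 0.02224268] [ 0.64359423 -0.04707609]
d [ 1.1  3.7 93.8] w [-0.06 -0.02  0.03] clock 15.8 F [ 0.1 -0.2 -1.3] grip 0.0403 19.9 j [ -2.  34.  87.   0.  59. -10.]
```

```bash
python3 -m inch '[{"dx":1,"dy":2,"dz":35,"wx":0,"wy":0,"wz":0,"grip":1},{"dx":1,"dy":2,"dz":65,"wx":0,"wy":0,"wz":0,"grip":1},{"dx":1,"dy":2,"dz":82,"wx":0,"wy":0,"wz":0,"grip":1},{"dx":1,"dy":2,"dz":88,"wx":0,"wy":0,"wz":0,"grip":1},{"dx":1,"dy":2,"dz":90,"wx":0,"wy":0,"wz":0,"grip":1},{"dx":1,"dy":2,"dz":91,"wx":0,"wy":0,"wz":0,"grip":1},{"dx":1,"dy":2,"dz":92,"wx":0,"wy":0,"wz":0,"grip":1},{"dx":1,"dy":2,"dz":92,"wx":0,"wy":0,"wz":0,"grip":1},{"dx":1,"dy":2,"dz":92,"wx":0,"wy":0,"wz":0,"grip":1},{"dx":1,"dy":2,"dz":92,"wx":0,"wy":0,"wz":0,"grip":1}]'
```

```text
clock: 16.62
tool_pos: [0.6336, 0.0211, 0.0454]
tool_rot: [[-0.139, 0.99, 0.001], [0.99, 0.139, -0.0], [-0.0, 0.001, -1.0]]
contact_force: [0.7, -0.4, -1.8]
grip_width: 0.0398
grip_force: 19.9
```

```bash
python3 -m inch '[{"dx":0,"dy":0,"dz":1,"wx":0,"wy":0,"wz":0,"grip":1},{"dx":0,"dy":0,"dz":2,"wx":0,"wy":0,"wz":0,"grip":1},{"dx":0,"dy":0,"dz":2.5,"wx":0,"wy":0,"wz":0,"grip":1},{"dx":0,"dy":0,"dz":2.5,"wx":0,"wy":0,"wz":0,"grip":1},{"dx":0,"dy":0,"dz":2.5,"wx":0,"wy":0,"wz":0,"grip":1},{"dx":0,"dy":0,"dz":2.5,"wx":0,"wy":0,"wz":0,"grip":1}]'
```

```text
clock: 17.12
tool_pos: [0.6334, 0.0211, 0.0427]
tool_rot: [[-0.139, 0.99, 0.0], [0.99, 0.139, -0.0], [-0.0, 0.0, -1.0]]
contact_force: [-1.8, -0.3, 4.7]
grip_width: 0.0401
grip_force: 19.9
```

Floor contact at the expected height. Release and rise.

```bash
python3 -m inch '[{"dx":0,"dy":0,"dz":0,"wx":0,"wy":0,"wz":0,"grip":0.2},{"dx":0,"dy":0,"dz":0,"wx":0,"wy":0,"wz":0,"grip":-1},{"dx":0,"dy":0,"dz":0,"wx":0,"wy":0,"wz":0,"grip":-1},{"dx":0,"dy":0,"dz":0,"wx":0,"wy":0,"wz":0,"grip":-1},{"dx":0,"dy":0,"dz":0,"wx":0,"wy":0,"wz":0,"grip":-1},{"dx":0,"dy":0,"dz":-20,"wx":0,"wy":0,"wz":0,"grip":-1},{"dx":0,"dy":0,"dz":-60,"wx":0,"wy":0,"wz":0,"grip":-1},{"dx":0,"dy":0,"dz":-95,"wx":0,"wy":0,"wz":0,"grip":-1},{"dx":0,"dy":0,"dz":-120,"wx":0,"wy":0,"wz":0,"grip":-1},{"dx":0,"dy":0,"dz":-127,"wx":0,"wy":0,"wz":0,"grip":-1},{"dx":0,"dy":0,"dz":-127,"wx":0,"wy":0,"wz":0,"grip":-1}]'
python3 -c "
from h import *
goal(.4585,.0066,.17,100.9)"
```

```text
clock: 18.03
tool_pos: [0.6341, 0.0211, 0.1711]
tool_rot: [[-0.139, 0.99, 0.004], [0.99, 0.139, -0.0], [-0.001, 0.004, -1.0]]
contact_force: [1.2, -0.1, 0.4]
grip_width: 0.0925
grip_force: 0.0
d [  10.  -175.9    0.4] w [ 0.2   0.04 -2.91] clock 18.0 F [ 1.2 -0.1  0.4] grip 0.0925 0.0 j [ -2.  32.  85.   0.  63. -10.]
```

```bash
python3 -m inch '[{"dx":2,"dy":-38,"dz":0,"wx":0,"wy":0,"wz":0,"grip":-1},{"dx":4,"dy":-76,"dz":0,"wx":0,"wy":0,"wz":0,"grip":-1},{"dx":6,"dy":-114,"dz":0,"wx":0,"wy":0,"wz":-3,"grip":-1},{"dx":8,"dy":-150,"dz":0,"wx":0,"wy":0,"wz":-3,"grip":-1},{"dx":10,"dy":-170,"dz":0,"wx":0,"wy":0,"wz":-3,"grip":-1},{"dx":10,"dy":-176,"dz":0,"wx":0,"wy":0,"wz":-3,"grip":-1},{"dx":10,"dy":-176,"dz":0,"wx":0,"wy":0,"wz":-3,"grip":-1},{"dx":10,"dy":-176,"dz":0,"wx":0,"wy":0,"wz":-3,"grip":-1},{"dx":10,"dy":-176,"dz":0,"wx":0,"wy":0,"wz":-3,"grip":-1}]'
python3 -c "
from h import *
look('w7',.055,vmin=120)
goal(.4585,.0066,.037,100.9)"
```

```text
clock: 18.78
tool_pos: [0.4587, 0.0066, 0.1688]
tool_rot: [[-0.191, 0.982, 0.0], [0.982, 0.191, 0.0], [-0.0, 0.0, -1.0]]
contact_force: [1.3, 0.2, 0.3]
grip_width: 0.0932
grip_force: 0.0
(374, 289, 44, 35) [622.8 -95.5] [44.1 40.6] 11.5 1087.0
(98, 289, 43, 52) [ 346.1 -161.7] [44.  64.7] 10.8 1407.5
(104, 212, 71, 46) [360.1 -68.5] [85.4 24.2] 51.7 1257.0
(235, 151, 46, 53) [457.6  12.1] [40.4 47.9] 11.0 2186.0
(341, 149, 129, 109) [601.6  15.4] [124.  100.5] 69.4 6776.0
d [ 0.000e+00 -1.000e-01  1.318e+02] w [-0.   -0.    0.09] clock 18.8 F [ 0.6 -0.1  1. ] grip 0.0931 0.0 j [ -5.  16. 111.   0.  53. -16.]
```

View pics/w7.png

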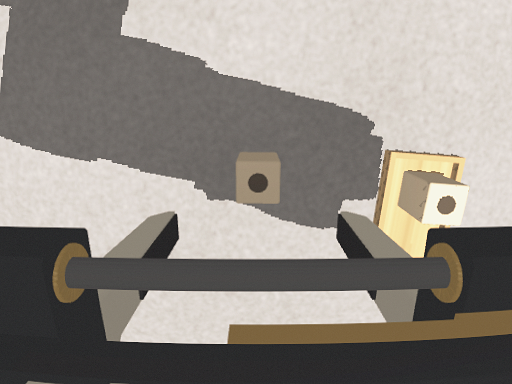

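The first square post stands inside the tray, around (430,195). The second is centred and aligned with the fingers at (258,182).

```bash
python3 -m inch '[{"dx":1,"dy":0,"dz":40,"wx":0,"wy":0,"wz":0,"grip":-1},{"dx":1,"dy":0,"dz":80,"wx":0,"wy":0,"wz":0,"grip":-1},{"dx":1,"dy":0,"dz":112,"wx":0,"wy":0,"wz":0,"grip":-1},{"dx":1,"dy":0,"dz":126,"wx":0,"wy":0,"wz":0,"grip":-1},{"dx":1,"dy":0,"dz":132,"wx":0,"wy":0,"wz":0,"grip":-1},{"dx":1,"dy":0,"dz":132,"wx":0,"wy":0,"wz":0,"grip":-1},{"dx":1,"dy":0,"dz":132,"wx":0,"wy":0,"wz":0,"grip":1},{"dx":1,"dy":0,"dz":132,"wx":0,"wy":0,"wz":0,"grip":1},{"dx":1,"dy":0,"dz":132,"wx":0,"wy":0,"wz":0,"grip":1},{"dx":1,"dy":0,"dz":132,"wx":0,"wy":0,"wz":0,"grip":1},{"dx":1,"dy":0,"dz":132,"wx":0,"wy":0,"wz":0,"grip":1},{"dx":1,"dy":0,"dz":132,"wx":0,"wy":0,"wz":0,"grip":1},{"dx":1,"dy":0,"dz":132,"wx":0,"wy":0,"wz":0,"grip":1},{"dx":1,"dy":0,"dz":132,"wx":0,"wy":0,"wz":0,"grip":1},{"dx":1,"dy":0,"dz":132,"wx":0,"wy":0,"wz":0,"grip":1},{"dx":1,"dy":0,"dz":132,"wx":0,"wy":0,"wz":0,"grip":1}]' 20
python3 -c "
from h import *
goal(.6432,-.0475,.137,98)"
```

```text
clock: 20.17
tool_pos: [0.4575, 0.0076, 0.0372]
tool_rot: [[-0.191, 0.982, 0.0], [0.982, 0.191, -0.0], [-0.0, 0.0, -1.0]]
contact_force: [0.6, -0.4, 2.1]
grip_width: 0.0399
grip_force: 20.0
d [-89.4 171.8 -99.7] w [0.02 0.   2.99] clock 20.2 F [ 0.6 -0.4  2.1] grip 0.0399 20.0 j [ -5.  29. 116.   0.  35. -16.]
```

```bash
python3 -m inch '[{"dx":0,"dy":0,"dz":-15,"wx":0,"wy":0,"wz":0,"grip":1},{"dx":0,"dy":0,"dz":-45,"wx":0,"wy":0,"wz":0,"grip":1},{"dx":0,"dy":0,"dz":-80,"wx":0,"wy":0,"wz":0,"grip":1},{"dx":-8,"dy":15,"dz":-96,"wx":0,"wy":0,"wz":0,"grip":1},{"dx":-25,"dy":48,"dz":-100,"wx":0,"wy":0,"wz":3,"grip":1},{"dx":-43,"dy":82,"dz":-100,"wx":0,"wy":0,"wz":3,"grip":1},{"dx":-60,"dy":116,"dz":-100,"wx":0,"wy":0,"wz":3,"grip":1},{"dx":-78,"dy":150,"dz":-100,"wx":0,"wy":0,"wz":3,"grip":1},{"dx":-87,"dy":167,"dz":-100,"wx":0,"wy":0,"wz":3,"grip":1},{"dx":-89,"dy":172,"dz":-100,"wx":0,"wy":0,"wz":3,"grip":1},{"dx":-89,"dy":172,"dz":-100,"wx":0,"wy":0,"wz":3,"grip":1},{"dx":-89,"dy":172,"dz":-100,"wx":0,"wy":0,"wz":3,"grip":1},{"dx":-89,"dy":172,"dz":-65,"wx":0,"wy":0,"wz":3,"grip":1},{"dx":-89,"dy":172,"dz":-35,"wx":0,"wy":0,"wz":3,"grip":1},{"dx":-89,"dy":172,"dz":-18,"wx":0,"wy":0,"wz":3,"grip":1},{"dx":-89,"dy":172,"dz":-12,"wx":0,"wy":0,"wz":3,"grip":1},{"dx":-89,"dy":172,"dz":-9,"wx":0,"wy":0,"wz":3,"grip":1},{"dx":-89,"dy":172,"dz":-9,"wx":0,"wy":0,"wz":3,"grip":1},{"dx":-89,"dy":172,"dz":-9,"wx":0,"wy":0,"wz":3,"grip":1},{"dx":-89,"dy":172,"dz":-9,"wx":0,"wy":0,"wz":3,"grip":1}]'
python3 -c "
from h import *
goal(.6432,-.0475,.0432,98)"
```

```text
clock: 21.83
tool_pos: [0.6438, -0.0471, 0.0476]
tool_rot: [[-0.139, 0.99, 0.002], [0.99, 0.139, -0.0], [-0.001, 0.002, -1.0]]
contact_force: [-0.8, 0.0, -0.0]
grip_width: 0.0397
grip_force: 20.0
d [-0.4 -0.6  4.4] w [ 0.12  0.03 -0.01] clock 21.8 F [-0.8  0.  -0. ] grip 0.0397 20.0 j [ -8.  42.  87.   0.  51. -16.]
```

```bash
python3 -m inch '[{"dx":0,"dy":0,"dz":2,"wx":0,"wy":0,"wz":0,"grip":1},{"dx":0,"dy":0,"dz":3,"wx":0,"wy":0,"wz":0,"grip":1},{"dx":0,"dy":0,"dz":3.5,"wx":0,"wy":0,"wz":0,"grip":1},{"dx":0,"dy":0,"dz":4,"wx":0,"wy":0,"wz":0,"grip":1},{"dx":0,"dy":0,"dz":4,"wx":0,"wy":0,"wz":0,"grip":1},{"dx":0,"dy":0,"dz":4,"wx":0,"wy":0,"wz":0,"grip":1},{"dx":0,"dy":0,"dz":4,"wx":0,"wy":0,"wz":0,"grip":1}]'
```

```text
clock: 22.42
tool_pos: [0.6433, -0.0471, 0.0433]
tool_rot: [[-0.139, 0.99, 0.0], [0.99, 0.139, -0.0], [-0.0, 0.0, -1.0]]
contact_force: [-3.9, 0.4, 8.1]
grip_width: 0.0399
grip_force: 20.0
```

Contact felt at floor height. Release, rise and go on to the stilt.

```bash
python3 -m inch '[{"dx":0,"dy":0,"dz":0,"wx":0,"wy":0,"wz":0,"grip":0.2},{"dx":0,"dy":0,"dz":0,"wx":0,"wy":0,"wz":0,"grip":-1},{"dx":0,"dy":0,"dz":0,"wx":0,"wy":0,"wz":0,"grip":-1},{"dx":0,"dy":0,"dz":0,"wx":0,"wy":0,"wz":0,"grip":-1},{"dx":0,"dy":0,"dz":0,"wx":0,"wy":0,"wz":0,"grip":-1},{"dx":0,"dy":0,"dz":-20,"wx":0,"wy":0,"wz":0,"grip":-1},{"dx":0,"dy":0,"dz":-60,"wx":0,"wy":0,"wz":0,"grip":-1},{"dx":0,"dy":0,"dz":-95,"wx":0,"wy":0,"wz":0,"grip":-1},{"dx":0,"dy":0,"dz":-120,"wx":0,"wy":0,"wz":0,"grip":-1},{"dx":0,"dy":0,"dz":-127,"wx":0,"wy":0,"wz":0,"grip":-1},{"dx":0,"dy":0,"dz":-127,"wx":0,"wy":0,"wz":0,"grip":-1}]'
python3 -c "
from h import *
goal(.356,-.323,.13,88)"
```

```text
clock: 23.33
tool_pos: [0.644, -0.0471, 0.1711]
tool_rot: [[-0.139, 0.99, 0.004], [0.99, 0.139, -0.001], [-0.001, 0.003, -1.0]]
contact_force: [0.2, 1.0, -0.1]
grip_width: 0.0926
grip_force: 0.0
d [-233.1 -323.7   40.2] w [0.2  0.04 9.99] clock 23.3 F [ 0.2  1.  -0.1] grip 0.0926 0.0 j [ -8.  33.  83.  -0.  63. -16.]
```

```bash
python3 -m inch '[{"dx":-23,"dy":-32,"dz":0,"wx":0,"wy":0,"wz":0,"grip":-1},{"dx":-46,"dy":-64,"dz":0,"wx":0,"wy":0,"wz":0,"grip":-1},{"dx":-69,"dy":-96,"dz":0,"wx":0,"wy":0,"wz":5,"grip":-1},{"dx":-92,"dy":-128,"dz":0,"wx":0,"wy":0,"wz":10,"grip":-1},{"dx":-115,"dy":-160,"dz":0,"wx":0,"wy":0,"wz":10,"grip":-1},{"dx":-138,"dy":-192,"dz":0,"wx":0,"wy":0,"wz":10,"grip":-1},{"dx":-161,"dy":-224,"dz":0,"wx":0,"wy":0,"wz":10,"grip":-0.3},{"dx":-184,"dy":-256,"dz":10,"wx":0,"wy":0,"wz":10,"grip":-0.3},{"dx":-207,"dy":-288,"dz":25,"wx":0,"wy":0,"wz":10,"grip":-0.3},{"dx":-226,"dy":-314,"dz":35,"wx":0,"wy":0,"wz":10,"grip":-0.3},{"dx":-233,"dy":-324,"dz":40,"wx":0,"wy":0,"wz":10,"grip":-0.3},{"dx":-233,"dy":-324,"dz":40,"wx":0,"wy":0,"wz":10,"grip":-0.3},{"dx":-233,"dy":-324,"dz":40,"wx":0,"wy":0,"wz":10,"grip":-0.3},{"dx":-233,"dy":-324,"dz":40,"wx":0,"wy":0,"wz":10,"grip":-0.3}]'
python3 -c "
from h import *
look('w8',.02,vmin=120)
goal(.356,-.323,.017,88)"
```

```text
clock: 24.5
tool_pos: [0.355, -0.3221, 0.1286]
tool_rot: [[0.035, 0.999, -0.001], [0.999, -0.035, 0.001], [0.001, -0.001, -1.0]]
contact_force: [-0.1, 0.7, -0.0]
grip_width: 0.0606
grip_force: 0.0
(180, 291, 185, 34) [ 363.6 -450.3] [ 39.5 185.6] 88.0 741.0
(151, 291, 29, 35) [ 257.9 -447.7] [41.3 28.3] 88.0 740.5
(0, 285, 17, 50) [  80.3 -454.9] [66.1 19.7] 71.7 426.0
(146, 212, 57, 47) [ 278.3 -370.7] [71.2 26.5] 45.6 1261.5
(313, 211, 56, 48) [ 427.3 -376.2] [26.7 71.2] 40.4 1260.5
(219, 135, 83, 71) [ 357.1 -309.6] [62.3 70.6] 87.2 1853.5
d [ -1.    0.7 111.9] w [-0.01 -0.02  0.05] clock 24.6 F [ 1.1 -0.1  1. ] grip 0.0601 0.0 j [-48.  21. 110.   0.  49. -46.]
```

View pics/w8.png

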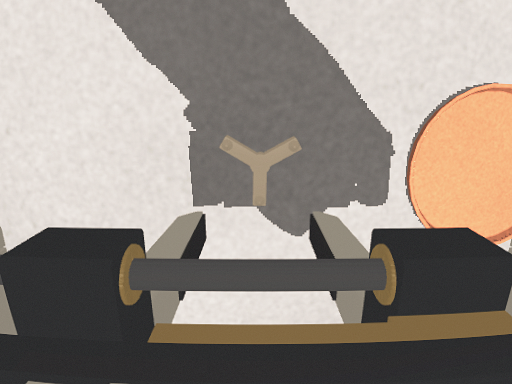

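The stilt's axis is near (260,162). The arm to grip points straight down the image to (259,206), in line with the tool's x, and the other tips are at (222,142) and (299,142).

```bash
python3 -c "
from h import *
s,g=pickle.load(open('w8.pkl','rb'));P=ray_plane(g,[(260,162),(259.5,206),(222,142),(299,142)],.02,wristT(s,g));print(P.round(4))
f=g['frame'];H,S,V=cv2.split(cv2.cvtColor(f,cv2.COLOR_RGB2HSV))
c=max(blobs((V>120)&(S>30)&(S<110)&(np.arange(384)[:,None]<210),800),key=cv2.contourArea)
m=np.zeros(V.shape,np.uint8);cv2.drawContours(m,[c],-1,1,-1)
for v in (180,190,200):u=np.where(m[v])[0];print(v,u.min(),u.max())
x=np.where(m.any(1))[0];print(x.min(),x.max())
q=P[1]+.018*(P[0]-P[1])/np.linalg.norm(P[0]-P[1]);print(q,np.degrees(np.arctan2(*(P[0]-P[1])[::-1])));goal(q[0],q[1],.017,88)"
```

```text
[[ 0.3576 -0.3014]
 [ 0.3559 -0.3416]
 [ 0.3257 -0.2829]
 [ 0.3916 -0.2852]]
180 252 266
190 252 266
200 252 266
135 205
[ 0.35668681 -0.32363207] 87.51766850359697
d [ -1.6   1.4 111.9] w [-0.01 -0.02  0.05] clock 24.6 F [ 1.1 -0.1  1. ] grip 0.0601 0.0 j [-48.  21. 110.   0.  49. -46.]
```

```bash
python3 -m inch '[{"dx":-2,"dy":1,"dz":35,"wx":0,"wy":0,"wz":0,"grip":-0.3},{"dx":-2,"dy":1,"dz":70,"wx":0,"wy":0,"wz":0,"grip":-0.3},{"dx":-2,"dy":1,"dz":94,"wx":0,"wy":0,"wz":0,"grip":-0.3},{"dx":-2,"dy":1,"dz":104,"wx":0,"wy":0,"wz":0,"grip":-0.3},{"dx":-2,"dy":1,"dz":109,"wx":0,"wy":0,"wz":0,"grip":-0.3},{"dx":-2,"dy":1,"dz":110,"wx":0,"wy":0,"wz":0,"grip":-0.3},{"dx":-2,"dy":1,"dz":110,"wx":0,"wy":0,"wz":0,"grip":-0.3},{"dx":-2,"dy":1,"dz":110,"wx":0,"wy":0,"wz":0,"grip":1},{"dx":-2,"dy":1,"dz":110,"wx":0,"wy":0,"wz":0,"grip":1},{"dx":-2,"dy":1,"dz":110,"wx":0,"wy":0,"wz":0,"grip":1},{"dx":-2,"dy":1,"dz":110,"wx":0,"wy":0,"wz":0,"grip":1},{"dx":-2,"dy":1,"dz":110,"wx":0,"wy":0,"wz":0,"grip":1},{"dx":-2,"dy":1,"dz":110,"wx":0,"wy":0,"wz":0,"grip":1},{"dx":-2,"dy":1,"dz":110,"wx":0,"wy":0,"wz":0,"grip":1},{"dx":-2,"dy":1,"dz":110,"wx":0,"wy":0,"wz":0,"grip":1},{"dx":-2,"dy":1,"dz":110,"wx":0,"wy":0,"wz":0,"grip":1},{"dx":-2,"dy":1,"dz":110,"wx":0,"wy":0,"wz":0,"grip":1}]' 15
python3 -c "
from h import *
goal(.574,-.332,.10,88)"
```

```text
clock: 25.97
tool_pos: [0.3556, -0.3248, 0.0192]
tool_rot: [[0.035, 0.999, 0.0], [0.999, -0.035, -0.0], [-0.0, 0.0, -1.0]]
contact_force: [-0.4, 0.2, 0.2]
grip_width: 0.012
grip_force: 14.9
d [  0.5 218.5 -80.8] w [ 0.    0.   -0.01] clock 26.0 F [-0.4  0.2  0.2] grip 0.012 14.9 j [-48.  33. 113.   0.  34. -46.]
```

Gripped (12 mm wide, 15 N). The dish has plenty of room, so I'll carry the stilt over and lower it to just above the floor.

```bash
python3 -m inch '[{"dx":0,"dy":0,"dz":-10,"wx":0,"wy":0,"wz":0,"grip":1},{"dx":0,"dy":0,"dz":-30,"wx":0,"wy":0,"wz":0,"grip":1},{"dx":0,"dy":0,"dz":-60,"wx":0,"wy":0,"wz":0,"grip":1},{"dx":0,"dy":10,"dz":-78,"wx":0,"wy":0,"wz":0,"grip":1},{"dx":-1,"dy":40,"dz":-80,"wx":0,"wy":0,"wz":0,"grip":1},{"dx":-2,"dy":75,"dz":-80,"wx":0,"wy":0,"wz":0,"grip":1},{"dx":-3,"dy":110,"dz":-80,"wx":0,"wy":0,"wz":0,"grip":1},{"dx":-4,"dy":145,"dz":-80,"wx":0,"wy":0,"wz":0,"grip":1},{"dx":-5,"dy":180,"dz":-80,"wx":0,"wy":0,"wz":0,"grip":1},{"dx":-6,"dy":208,"dz":-80,"wx":0,"wy":0,"wz":0,"grip":1},{"dx":-6,"dy":218,"dz":-80,"wx":0,"wy":0,"wz":0,"grip":1},{"dx":-6,"dy":218,"dz":-80,"wx":0,"wy":0,"wz":0,"grip":1},{"dx":-6,"dy":218,"dz":-80,"wx":0,"wy":0,"wz":0,"grip":1},{"dx":-6,"dy":218,"dz":-50,"wx":0,"wy":0,"wz":0,"grip":1},{"dx":-6,"dy":218,"dz":-28,"wx":0,"wy":0,"wz":0,"grip":1},{"dx":-6,"dy":218,"dz":-15,"wx":0,"wy":0,"wz":0,"grip":1},{"dx":-6,"dy":218,"dz":-10,"wx":0,"wy":0,"wz":0,"grip":1},{"dx":-6,"dy":218,"dz":-9,"wx":0,"wy":0,"wz":0,"grip":1},{"dx":-6,"dy":218,"dz":-9,"wx":0,"wy":0,"wz":0,"grip":1},{"dx":-6,"dy":218,"dz":-9,"wx":0,"wy":0,"wz":0,"grip":1}]'
python3 -c "
from h import *
look('w9',.02)
goal(.574,-.338,.0242,88)"
```

```text
clock: 27.63
tool_pos: [0.5737, -0.3389, 0.0295]
tool_rot: [[0.035, 0.999, 0.001], [0.999, -0.035, -0.001], [-0.001, 0.001, -1.0]]
contact_force: [-0.1, 0.3, -1.1]
grip_width: 0.012
grip_force: 14.9
(486, 285, 26, 51) [ 737.6 -405.9] [39.5 19.8] 88.5 847.5
(0, 285, 29, 51) [ 403.8 -393.8] [39.3 22.3] 87.8 1001.5
(270, 211, 30, 48) [ 589.8 -342.5] [15.3 29.8] 6.0 570.0
(216, 211, 29, 48) [ 556.6 -341.5] [29.9 15. ] 81.0 575.0
(189, 148, 139, 111) [ 580.4 -314.6] [65.2 73.6] 28.8 5064.5
d [0.9 0.2 5.3] w [ 0.09  0.06 -0.01] clock 27.7 F [-0.1  0.8 -0.8] grip 0.0119 14.9 j [-35.  46.  83.   0.  51. -33.]
```

View pics/w9.png

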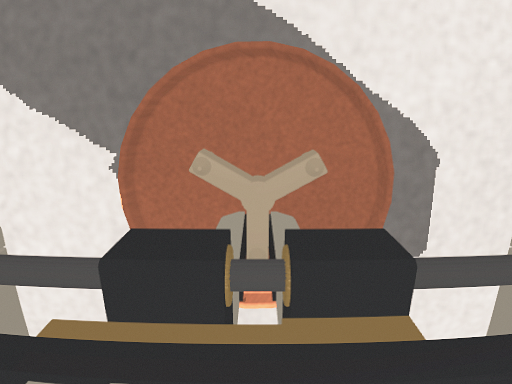

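The stilt is level inside the dish, its axis at about (258,190). The dish spans columns 118–393 and rows 42 to about 300. Lowering it to the floor.

```bash
python3 -m inch '[{"dx":0,"dy":0,"dz":2,"wx":0,"wy":0,"wz":0,"grip":1},{"dx":0,"dy":0,"dz":4,"wx":0,"wy":0,"wz":0,"grip":1},{"dx":0,"dy":0,"dz":4.5,"wx":0,"wy":0,"wz":0,"grip":1},{"dx":0,"dy":0,"dz":5,"wx":0,"wy":0,"wz":0,"grip":1},{"dx":0,"dy":0,"dz":5,"wx":0,"wy":0,"wz":0,"grip":1},{"dx":0,"dy":0,"dz":5,"wx":0,"wy":0,"wz":0,"grip":1},{"dx":0,"dy":0,"dz":5,"wx":0,"wy":0,"wz":0,"grip":1}]'
```

```text
clock: 28.27
tool_pos: [0.5735, -0.3386, 0.0241]
tool_rot: [[0.035, 0.999, 0.0], [0.999, -0.035, -0.0], [-0.0, 0.0, -1.0]]
contact_force: [-2.6, 1.7, 7.4]
grip_width: 0.0122
grip_force: 14.9
```

Contact at floor height. I'll open partway, to about 45 mm, to stay clear of the rim. Then rise and back off so the top camera can see everything.

```bash
python3 -m inch '[{"dx":0,"dy":0,"dz":0,"wx":0,"wy":0,"wz":0,"grip":0.5},{"dx":0,"dy":0,"dz":0,"wx":0,"wy":0,"wz":0,"grip":0.1},{"dx":0,"dy":0,"dz":0,"wx":0,"wy":0,"wz":0,"grip":0.1},{"dx":0,"dy":0,"dz":0,"wx":0,"wy":0,"wz":0,"grip":0.1},{"dx":0,"dy":0,"dz":0,"wx":0,"wy":0,"wz":0,"grip":0.1},{"dx":0,"dy":0,"dz":-10,"wx":0,"wy":0,"wz":0,"grip":0.1},{"dx":0,"dy":0,"dz":-30,"wx":0,"wy":0,"wz":0,"grip":0.1},{"dx":0,"dy":0,"dz":-65,"wx":0,"wy":0,"wz":0,"grip":0.1},{"dx":0,"dy":0,"dz":-105,"wx":0,"wy":0,"wz":0,"grip":0.1},{"dx":0,"dy":0,"dz":-145,"wx":0,"wy":0,"wz":0,"grip":0.1},{"dx":-15,"dy":-30,"dz":-175,"wx":0,"wy":0,"wz":0,"grip":0.1},{"dx":-30,"dy":-65,"dz":-190,"wx":0,"wy":0,"wz":0,"grip":0.1},{"dx":-50,"dy":-100,"dz":-190,"wx":0,"wy":0,"wz":0,"grip":0.1},{"dx":-65,"dy":-135,"dz":-190,"wx":0,"wy":0,"wz":0,"grip":0.1},{"dx":-80,"dy":-170,"dz":-190,"wx":0,"wy":0,"wz":0,"grip":0.1},{"dx":-100,"dy":-205,"dz":-190,"wx":0,"wy":0,"wz":0,"grip":0.1},{"dx":-100,"dy":-220,"dz":-190,"wx":0,"wy":0,"wz":0,"grip":0.1},{"dx":-100,"dy":-220,"dz":-190,"wx":0,"wy":0,"wz":0,"grip":0.1}]'
python3 - <<'E'
from station import r
import cv2,numpy as np
t=r.get_image("top")["frame"];s=r.get_image("side")["frame"]
a=cv2.resize(t[70:250,60:450],(800,369),interpolation=cv2.INTER_CUBIC);b=cv2.resize(s[120:340,150:370],(230,230))
im=np.zeros((600,800,3),np.uint8);im[:369]=a;im[370:600,:230]=b;im[370:600,240:547]=cv2.resize(s,(307,230))
cv2.imwrite("pics/end.png",im[:,:,::-1]);print(r.sense()["clock"])
E
```

```text
clock: 29.77
tool_pos: [0.3471, -0.4314, 0.214]
tool_rot: [[0.038, 0.999, -0.0], [0.999, -0.038, -0.0], [-0.0, -0.0, -1.0]]
contact_force: [-0.5, 0.2, 0.3]
grip_width: 0.0416
grip_force: 0.0
29.8667
```

View pics/end.png

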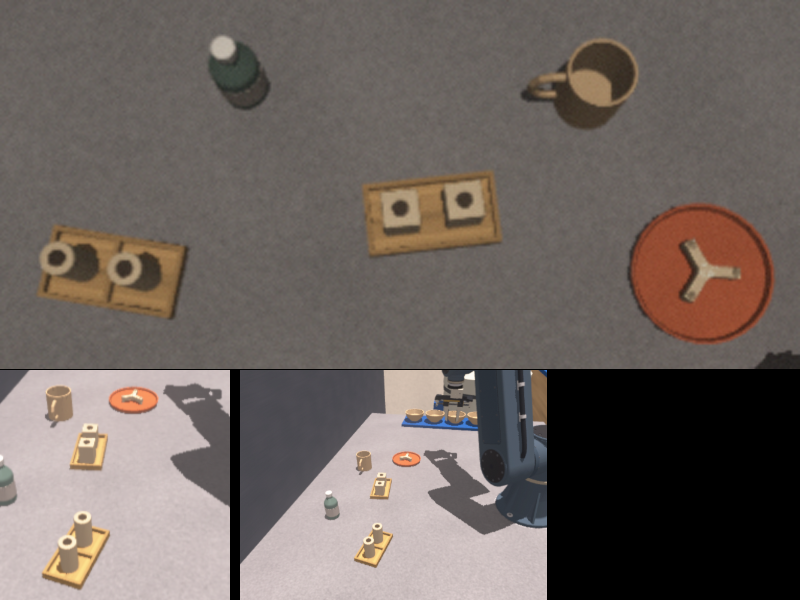

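The final picture shows one round post in each bay at (57,260) and (124,268), and both squares standing in the open tray at (400,210) and (464,202). The stilt lies in the dish at (708,270), and the bottle and mug have not moved.

```bash
python3 -c "
from station import r
print(r.finish_job())"
```

```text
the job is handed in; nothing more can be done
None
```

The job is handed in at about 30 s on the robot's clock: one round post stands in each bay, both square posts stand in the open tray, and the stilt sits feet down in the dish, all set down and released in the order asked, with the bottle and mug not moved.

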